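Scrape the crackers off both halves of the turning board

TASK

Clear the stale rice crackers off the round board with the scraper: take the scraper from its steel plate, push the two crackers on the half that faces the pan over the edge into the pan, turn the board half way round so that its other half faces the pan, and scrape those two in as well. Then stand the scraper upright on its steel plate again, let go, and leave the board as turned. Do not touch the crackers with the gripper or arm, only with the scraper, and leave the other kitchen things where they stand.

Things in the scene. Friction and masses are not known exactly. Their poses are not given: they have to be found in the camera images.
- stand: fixed low dark steel turning stand under the round board; origin on the table on the board's vertical turning axis. Its +y axis points to the pan, its x axis runs along the pan's near edge. The board's top face is 70 mm above this origin
- board (a joint): turn of the board about its stand, rad, counter-clockwise from above positive; turns both ways, light friction. Round white plastic board, 320 mm across, 15 mm thick, with an upright dividing bar across its middle: 300 mm long, 18 mm thick, 30 mm above the board's top. At 0 (start: within 0.12) the bar lies along the stand's x. Push or pinch the bar to turn the board
- half_a (a point): point on the board's top face, 90 mm from the turning axis, in the middle of the half that faces the pan at the start (square to the bar)
- half_b (a point): point on the board's top face, 90 mm from the turning axis, in the middle of the half that faces away from the pan at the start
- pan: fixed open aluminium pan beside the board, 250 (its x) by 170 (its y) mm, walls 4 mm thick and 45 mm high; origin at the centre of its underside, 3 mm above the table, axes as the stand's, 220 mm from the turning axis. Its near edge reaches 25 mm under the board's rim
- scraper: scraper block standing upright on the steel plate: white plastic blade block 150 (x) by 24 (y) by 48 (z) mm, and on it a grey grip 120 (x) by 22 (y) mm from 45 to 95 mm above its foot; origin at the centre of its underside, z up. 0.28 kg. Grasp the grip across y
- rest: fixed dark steel plate lying on the table, 220 (x) by 120 (y) by 6 mm, where the scraper starts and must end; origin at the centre of its underside
- cracker_a1: a flat, dry, brown rice cracker, 10 mm thick, 20 g, origin at the middle of its underside; round, 60 mm across; starts on the half facing the pan, towards the stand's -x
- cracker_a2: a flat, dry, brown rice cracker, 10 mm thick, 20 g, origin at the middle of its underside; a broken, uneven piece within 62 by 60 mm; starts on the half facing the pan, towards the stand's +x
- cracker_b1: a flat, dry, brown rice cracker, 10 mm thick, 20 g, origin at the middle of its underside; a broken, uneven piece within 62 by 60 mm; starts on the half facing away from the pan, towards the stand's -x
- cracker_b2: a flat, dry, brown rice cracker, 10 mm thick, 20 g, origin at the middle of its underside; round, 60 mm across; starts on the half facing away from the pan, towards the stand's +x
- jar: bystander: closed glass jar with clip-on lid, 90 mm across, 123 mm high
- mill: bystander: dark wooden pepper mill, 58 mm across, 192 mm high
- bowl_1: bystander: white porcelain rice bowl, 116 mm across, 58 mm high
- bowl_2: bystander: white porcelain rice bowl, 116 mm across, 58 mm high
- colander: bystander: steel colander, 170 mm across, 80 mm high, with two wire handles
- scoop: bystander: white plastic rice scoop lying flat, 175 mm long, 8 mm thick

How it is judged:
On the way, in this order (a step that is already met when the one before it is completed fails the run):
1. the scraper is lifted off its plate (z of scraper in the frame of rest above 0.04 m), for 0.1 s.
2. the two crackers of the half that faced the pan lie in the pan, the other two still on the board (x of cracker_a1 in the frame of pan between -0.121 and 0.121 m and y of cracker_a1 in the frame of pan between -0.081 and 0.081 m and z of each of cracker_a1, cracker_a2 in the frame of pan below 0.045 m and x of cracker_a2 in the frame of pan between -0.121 and 0.121 m and y of cracker_a2 in the frame of pan between -0.081 and 0.081 m and z of each of cracker_b1, cracker_b2 in the frame of stand above 0.062 m and horizontal distance between each of cracker_b1, cracker_b2 and stand below 0.16 m), for 0.2 s.
3. the board is turned half way round (within about 30 degrees), the other two crackers still on it (y of half_b in the frame of stand above 0.077 m and z of each of cracker_b1, cracker_b2 in the frame of stand above 0.062 m and horizontal distance between each of cracker_b1, cracker_b2 and stand below 0.16 m), for 0.2 s.
4. all four crackers lie in the pan (x of cracker_a1 in the frame of pan between -0.121 and 0.121 m and y of cracker_a1 in the frame of pan between -0.081 and 0.081 m and z of each of cracker_a1, cracker_a2, cracker_b1, cracker_b2 in the frame of pan below 0.045 m and x of cracker_a2 in the frame of pan between -0.121 and 0.121 m and y of cracker_a2 in the frame of pan between -0.081 and 0.081 m and x of cracker_b1 in the frame of pan between -0.121 and 0.121 m and y of cracker_b1 in the frame of pan between -0.081 and 0.081 m and x of cracker_b2 in the frame of pan between -0.121 and 0.121 m and y of cracker_b2 in the frame of pan between -0.081 and 0.081 m), for 0.2 s.
At the end, for the whole second after the job is handed in: All four crackers lie at rest in the pan, below its rim; half_b still faces the pan (within about 45 degrees); the scraper stands released on the steel plate, upright within 6 degrees, its middle within 45 mm along and 55 mm across of the plate's middle (all of step 4 and y of half_b in the frame of stand above 0.06 m and x of scraper in the frame of rest between -0.045 and 0.045 m and y of scraper in the frame of rest between -0.055 and 0.055 m and z of scraper in the frame of rest between 0.002 and 0.01 m and angle between scraper's own z axis and vertical below 0.1 rad and linear speed of each of scraper, cracker_a1, cracker_a2, cracker_b1, cracker_b2 below 0.02 m/s); the robot touches nothing.
It fails at once if a cracker is touched by the gripper or arm (contact force between any of the fingers, the arm and cracker_a1 above 0.3 N or contact force between any of the fingers, the arm and cracker_a2 above 0.3 N or contact force between any of the fingers, the arm and cracker_b1 above 0.3 N or contact force between any of the fingers, the arm and cracker_b2 above 0.3 N).
It fails at once if a bystander is pushed more than 30 mm or tipped (distance of any of jar, mill, bowl_1, bowl_2, colander, scoop from where it was at the start of the episode above 0.03 m or angle between any of jar, mill, bowl_1, bowl_2, colander, scoop's own z axis and vertical above 0.35 rad).
It also fails if it takes over 67 s, if anything falls off the work surface, if the arm or the gripper's body presses on something with over 40 N, if the wrist force passes 120 N, or if a joint passes its speed limit or range.

ROBOT

A 6-joint arm with a two-finger parallel gripper is mounted at the origin on the work surface. World frame = base frame: x ahead of the robot, y to its left, z up, the work surface at z = 0. Lengths are in m, angles in rad, forces in N, time in s.
With the tool pointing down it reaches from about 0.3 to 0.875 m from the base axis. Payload 6.4 kg.
Tool frame: the origin (TCP) lies midway between the tips of the shut fingers; the grasp point (between the pads) lies 19 mm behind it; z points along the fingers, y is the line along which they close (so a half turn about z gives the same grasp; the last joint's range is limited). The gripper opens to 85 mm and grips with 20 to 120 N. Pads are 22 mm wide; open, the fingers measure 114 mm over their backs; the gripper's body (76 mm by 85 mm) begins 54 mm behind the grasp point. The pads swing forward as they close: fully open they stand 13 mm farther back than shut.
Start: joints at [-1.457, 0.181, 1.607, -0, 1.354, -0.206], TCP at [0.181, -0.546, 0.231] pointing down, gripper open.
Joint ranges: [-2.99, 2.99], [-0.89, 2.07], [0.3, 2.58], [-1.14, 4.28], [0, 2.63], [-3.12, 3.12]. Speed limits (rad/s): [2.57, 2.57, 3.01, 3.14, 3.14, 3.14].

INTERFACE

Orientations are given as a unit quaternion [w, x, y, z].
In Python, from bench import get_obs, camera, hand_in gives the robot as it stands.
- The arm moves only by the tool carry_out, never from a script. Its argument "plan" is a list that holds one entry, the list of rows, each a list of 7 numbers: the shift along the world's x, y, z in m, then the turn, a rotation vector about the world's x, y, z in rad, then the opening, from 0 (shut) to 1 (fully open). In form: [[[x, y, z, rx, ry, rz, hand], ...]]. A call has exactly 5 rows; each row is the pose to reach, as a shift and turn from the pose commanded when the call began; what a row does not reach only later rows make up. A row lasts 1/12 s, in which the tool goes at most 41.7 mm and 7.16 degrees, less where a joint would pass 70% of its speed; a pose out of reach is approached as far as the arm can. A call with a gripper value outside its range is refused whole. The fingers move at their own pace and stop on an object; the grip force is fixed at half the most. Time passes only in rows, so rows that repeat a pose let the fingers close, or fill a call up. It gives the time, the measured TCP pose, the force, the opening and the grip force at its end, in the units of the state.
- get_obs(): the state, without advancing time (a new reading comes with each control period).
- camera(name): name is "scene" or "top"; returns a dict with "pixels" (420x560x3 uint8, red, green, blue), "z_map" (420x560 float32, m along the optical axis (not along the pixel's ray), 0 where there is no reading), "camera_matrix" (3x3 intrinsics, pixels), "k1" (the pictures are not rectified: a ray, as slopes to the right and down, at radius r is drawn at 1 + k1 r^2 times it, then the intrinsics apply), "cam_to_world" (4x4, takes a point from camera to world coordinates). Camera axes: x right, y up, looking along -z (the intrinsics and any distortion apply to the point x, -y, -z); pixel columns grow to the right and rows downward; lengths in m; the calibration is good to about 2 mm. A picture is of the moment at which its call begins.
- hand_in(): hands the job in; it is judged then, once.
The state is a dict: "time_s": time; "q": joint angles; "dq": joint speeds; "joint_efforts": joint torques, N m; "eef_pos": TCP position; "eef_rot": TCP orientation; "wrist_force": force on the tool from outside, world axes, zero at the start; "torque": the same for the moment, N m; "opening": opening from 0.0 (shut) to 1.0 (fully open); "grasp_force": force on a finger pad.
Only numpy, scipy, OpenCV 4.12 (cv2) and the standard library are available. Lean on these libraries where they do the work, as an engineer would, in place of code of your own. Each camera call takes 0.05 s, during which the arm holds its last target. There are 200 camera calls.

## Working session

There is one attempt and no reset: what is moved stays moved. The work goes in short steps, Python scripts to look and compute and a tool call to move; the robot and the scene stay as the last step left them, time stands still between calls to the robot, and variables do not carry over. Pictures are saved under pics/ and viewed, at most 10 in all, crops included, and the job is handed in when it is done.

Besides the shell and the picture viewer there is one more tool, called after "Request:" in YAML: its name, and indented under it one key for each argument. carry_out: Moves the arm, as the interface text tells. Its arguments: {"type":"object","properties":{"plan":{"type":"array","items":{"type":"array","items":{"type":"array","items":{"type":"number"}}}}},"required":["plan"]}

```bash
mkdir -p pics; cat > h.py <<'E'
import numpy as np, cv2
from bench import get_obs, camera, hand_in
def save(c,n): cv2.imwrite('pics/'+n,cv2.cvtColor(c['pixels'],cv2.COLOR_RGB2BGR))
def rays(c,uv):
    uv=np.atleast_2d(np.asarray(uv,float)).reshape(-1,1,2)
    K=np.array(c['camera_matrix']);d=np.array([c['k1'],0,0,0,0],float)
    p=cv2.undistortPointsIter(uv,K,d,None,None,(3,100,1e-10)).reshape(-1,2)
    return np.c_[p[:,0],-p[:,1],-np.ones(len(p))]
def onplane(c,uv,z):
    T=np.array(c['cam_to_world']);r=rays(c,uv)@T[:3,:3].T;o=T[:3,3]
    return o+r*((z-o[2])/r[:,2])[:,None]
def cloud(c):
    h,w=c['z_map'].shape;v,u=np.mgrid[:h,:w];T=np.array(c['cam_to_world'])
    r=rays(c,np.c_[u.ravel(),v.ravel()])*c['z_map'].reshape(-1,1)
    return (r@T[:3,:3].T+T[:3,3]).reshape(h,w,3)
E
python3 - <<'E'
from h import *
import pickle
for n in('top','scene'):
    c=camera(n);save(c,n+'0.png');pickle.dump(c,open(n+'0.pkl','wb'));print(n,np.round(c['cam_to_world'],3),c['k1'])
o=get_obs();print(o)
E
```

```text
top [[-0.003  0.992 -0.13   0.393]
 [-1.    -0.004 -0.006  0.007]
 [-0.006  0.13   0.992  1.303]
 [ 0.     0.     0.     1.   ]] 0.03555275380872906
scene [[-0.187 -0.724  0.664  1.298]
 [ 0.982 -0.142  0.122  0.14 ]
 [ 0.006  0.675  0.738  0.9  ]
 [ 0.     0.     0.     1.   ]] -0.10444942449601277
{'time_s': 0.1, 'q': array([-1.45732690e+00,  1.81466134e-01,  1.60792273e+00, -1.40725829e-05,
        1.35379838e+00, -2.06286918e-01]), 'dq': array([ 0.0009783 , -0.00107161, -0.00262257, -0.00022538, -0.00139055,
        0.00013121]), 'joint_efforts': array([ 2.63260954e-04, -4.45876372e+01, -3.52238095e+01, -3.17632739e-04,
        4.10350083e-03,  3.33667106e-05]), 'eef_pos': array([ 0.18070399, -0.54533635,  0.23046747]), 'eef_rot': array([-7.96753442e-04,  9.87246129e-01,  1.59199386e-01,  3.01254227e-05]), 'wrist_force': array([-0.16661061,  0.29245677, -0.95719208]), 'torque': array([-0.01273536, -0.01057645, -0.01825182]), 'grasp_force': 0.0, 'opening': 1.0007667995603056}
```

View pics/top0.png

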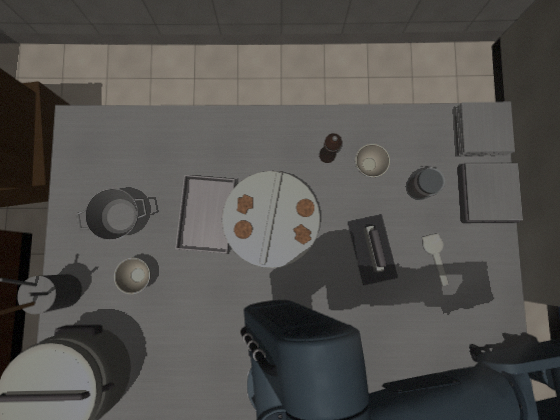

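View pics/scene0.png

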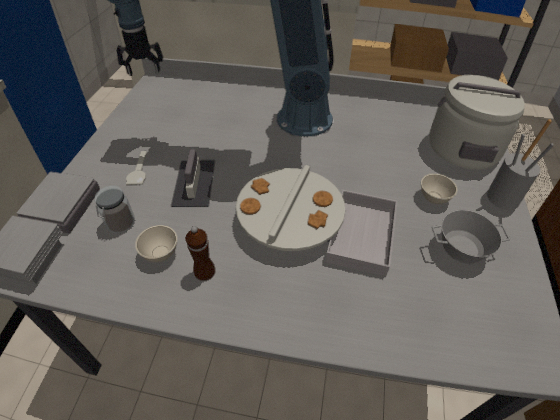

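The top view shows the board at (271,219), the bar near vertical, the pan left at (208,213), and the scraper on its plate at (374,248). Crackers are at (245,204), (243,229), (305,208) and (302,234). The mill is at (332,145) and the scoop at (435,255). I'll measure these next.

```bash
python3 - <<'E'
from h import *
import pickle
for n in('top','scene'):
    c=pickle.load(open(n+'0.pkl','rb'));P=cloud(c);Z=P[...,2];X=P[...,0];Y=P[...,1]
    hsv=cv2.cvtColor(c['pixels'],cv2.COLOR_RGB2HSV)
    # board
    near=(X>.2)&(X<.8)&(abs(Y)<.25)
    b=((abs(Z-.07)<.006)&near).astype(np.uint8)
    k,l,s,ce=cv2.connectedComponentsWithStats(((abs(Z-.08)<.03)&near).astype(np.uint8))
    i=1+np.argmax(s[1:,4]);m=(l==i)
    cs,_=cv2.findContours(m.astype(np.uint8),0,cv2.CHAIN_APPROX_NONE);q=max(cs,key=cv2.contourArea).reshape(-1,2)
    w=onplane(c,q,.07)[:,:2];(cc,r)=cv2.minEnclosingCircle(w.astype(np.float32))
    A=np.c_[2*w,np.ones(len(w))];sol=np.linalg.lstsq(A,(w**2).sum(1),rcond=None)[0]
    print(n,'board enc',np.round(cc,4),r,'lsq',sol[:2],np.sqrt(sol[2]+sol[0]**2+sol[1]**2),'Ztop',np.median(Z[b>0]))
    bar=near&(Z>.092)&(Z<.11)&(np.hypot(X-sol[0],Y-sol[1])<.17)
    bp=P[bar];rc=cv2.minAreaRect(bp[:,:2].astype(np.float32));vx=cv2.fitLine(bp[:,:2].astype(np.float32),2,0,.01,.01).ravel();print(' bar',rc,'line',vx,np.degrees(np.arctan2(vx[1],vx[0])),np.median(bp[:,2]))
    # crackers
    cm=((hsv[...,1]>90)&near&(np.hypot(X-sol[0],Y-sol[1])<.16)&(Z<.095)).astype(np.uint8)
    k,l,s,ce=cv2.connectedComponentsWithStats(cm)
    for i in range(1,k):
        if s[i,4]>60: print(' cracker',ce[i].round(),s[i,4],onplane(c,ce[i],.08)[0].round(4),np.median(Z[l==i]))
    # scraper grip
    sc=(X>.2)&(X<.6)&(Y<-.15)&(Y>-.5)&(Z>.088)&(Z<.115)
    k,l,s,ce=cv2.connectedComponentsWithStats(sc.astype(np.uint8))
    for i in range(1,k):
        if s[i,4]>40:
            p=P[l==i];rc=cv2.minAreaRect(p[:,:2].astype(np.float32));print(' grip',ce[i],s[i,4],rc,np.median(p[:,2]))
    # plate: dark
    dk=((hsv[...,2]<70)&(Z<.02)&(X>.2)&(X<.65)&(Y<-.15)&(Y>-.5)).astype(np.uint8)
    # pan
    pn=(X>.2)&(X<.75)&(Y>.1)&(Y<.4)&(Z>.03)&(Z<.06)
    p=P[pn];rc=cv2.minAreaRect(p[:,:2].astype(np.float32));print(' pan',rc,np.percentile(p[:,2],[5,50,95]))
    q=onplane(c,[[352,219],[383,214],[397,277],[364,285]],.006) if n=='top' else 0;print(q)
    for nm,x0,y0 in():pass
E
```

```text
top board enc [0.5324 0.0324] 0.160426065325737 lsq [0.53244224 0.03298306] 0.15778760430456773 Ztop 0.06945601897966203
 bar ((0.5320903062820435, 0.034019988030195236), (0.018153414130210876, 0.29751601815223694), 79.49244689941406) line [ 0.9832498  -0.18226309  0.530263    0.03415765] -10.501606 0.09941581204674721
 cracker [244. 204.] 199 [0.5789 0.1176 0.08  ] 0.07968904285471345
 cracker [305. 208.] 236 [ 0.5658 -0.0799  0.08  ] 0.07985479124197159
 cracker [243. 229.] 236 [0.4962 0.1211 0.08  ] 0.07952483967666257
 cracker [302. 234.] 208 [ 0.4798 -0.0692  0.08  ] 0.07931275184529551
 grip [378.21376812 247.58695652] 276 ((0.4357161223888397, -0.3069232404232025), (0.11823251098394394, 0.023162735626101494), 12.472789764404297) 0.09913325873614787
 pan ((0.5530613660812378, 0.2527979612350464), (0.1707860827445984, 0.2505336105823517), 84.83233642578125) [0.03237901 0.04567347 0.05076779]
[[ 0.53597125 -0.24527827  0.006     ]
 [ 0.55284501 -0.35132313  0.006     ]
 [ 0.34057946 -0.3890981   0.006     ]
 [ 0.31420842 -0.27851022  0.006     ]]
scene board enc [0.5246 0.0345] 0
[... 180 characters left out ...]
9), 79.57794952392578) line [ 0.9832638  -0.18218756  0.5481351   0.0277366 ] -10.497206 0.10007303469873241
 cracker [260. 186.] 201 [ 0.4839 -0.0698  0.08  ] 0.08001499510367882
 cracker [322. 198.] 248 [0.5006 0.1204 0.08  ] 0.08002985812885677
 cracker [250. 206.] 252 [ 0.5697 -0.0805  0.08  ] 0.0803244058029241
 cracker [317. 219.] 243 [0.5833 0.1158 0.08  ] 0.08017926562961142
 grip [189.82587065 162.70646766] 201 ((0.4374689757823944, -0.30827564001083374), (0.12157253921031952, 0.02278713509440422), 11.472311973571777) 0.09951862822472701
 pan ((0.550818145275116, 0.22521278262138367), (0.21728509664535522, 0.25981879234313965), 85.08216857910156) [0.03130096 0.04343497 0.05031607]
0
```

```bash
python3 - <<'E'
import cv2
i=cv2.imread('pics/top0.png')[150:300,170:460];cv2.imwrite('pics/crop0.png',cv2.convertScaleAbs(cv2.resize(i,None,fx=2.7,fy=2.7,interpolation=cv2.INTER_CUBIC),alpha=1.6))
E
```

```text
(no output)
```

View pics/crop0.png

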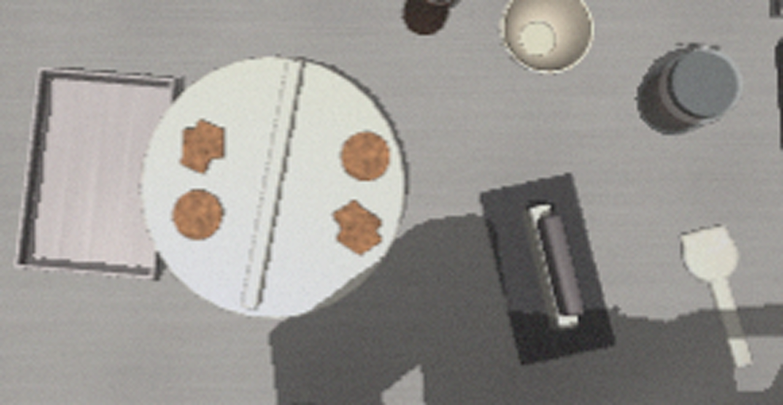

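Measured, in metres, with both views agreeing:

| Thing | Position | Other |
|---|---|---|
| Board axis | (0.532, 0.032) | top 0.070 (expected) |
| Bar | – | yaw -10.5° |
| Pan | centre (0.553, 0.253) | 0.222 from the axis; stand yaw ≈ -5.3° |
| Scraper grip | (0.4366, -0.3076) | top 0.100, yaw ≈ 12° |

Now I'll approach the scraper from above.

Request:
carry_out:
  plan:
    - [[0.02,0.018,0,0,0,-0.02,1],[0.046,0.042,0,0,0,-0.04,1],[0.075,0.07,0,0,0,-0.06,1],[0.105,0.098,0,0,0,-0.09,1],[0.135,0.126,0,0,0,-0.11,1]]

```text
time_s: 0.52
eef_pos: [0.3165, -0.4183, 0.2308]
eef_rot: [-0.0, 0.995, 0.103, -0.0]
wrist_force: [0.2, -0.1, -0.4]
opening: 0.999
grasp_force: 0.0
```

Request:
carry_out:
  plan:
    - [[0.03,0.028,-0.01,0,0,0,1],[0.06,0.056,-0.02,0,0,0,1],[0.09,0.084,-0.03,0,0,0,1],[0.112,0.104,-0.05,0,0,0,1],[0.121,0.112,-0.07,0,0,0,1]]

```text
time_s: 0.93
eef_pos: [0.4395, -0.3048, 0.161]
eef_rot: [0.0, 0.994, 0.106, 0.001]
wrist_force: [0.6, 0.8, -0.9]
opening: 1.001
grasp_force: 0.0
```

Request:
carry_out:
  plan:
    - [[0,0,-0.01,0,0,0,1],[0,0,-0.02,0,0,0,1],[0,0,-0.03,0,0,0,1],[0,0,-0.03,0,0,0,1],[0,0,-0.03,0,0,0,1]]

```text
time_s: 1.35
eef_pos: [0.436, -0.3087, 0.1311]
eef_rot: [-0.0, 0.995, 0.104, -0.0]
wrist_force: [0.5, 0.6, 0.2]
opening: 1.001
grasp_force: 0.0
```

```bash
python3 - <<'E'
from h import *
c=camera('scene');save(c,'scene1.png')
c2=camera('top');save(c2,'top1.png')
o=get_obs();print(o['eef_pos'],o['eef_rot'],o['q'],o['wrist_force'])
a=c['pixels'][90:240,100:330,::-1];cv2.imwrite('pics/crop1.png',cv2.convertScaleAbs(cv2.resize(a,None,fx=3,fy=3,interpolation=2),alpha=1.3))
E
```

```text
[ 0.43665062 -0.30909572  0.13214862] [6.03221986e-04 9.94581949e-01 1.03953032e-01 3.86170903e-04] [-8.37956756e-01  2.04228068e-01  1.79482947e+00 -9.33186585e-05
  1.14110514e+00  5.24595988e-01] [ 0.44606706  0.48221001 -0.20037378]
```

View pics/crop1.png

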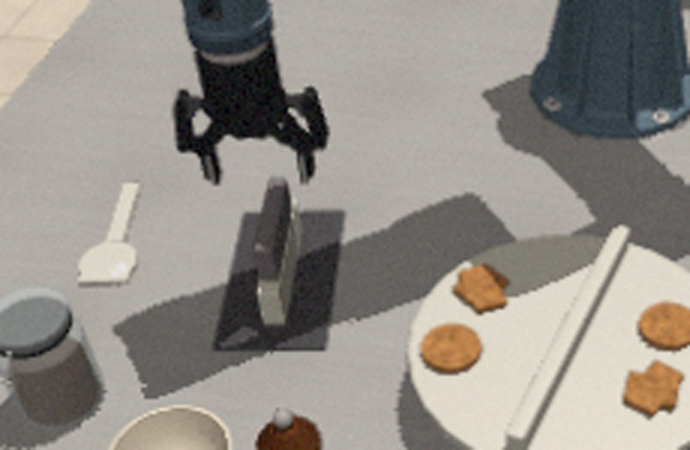

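The crop shows the open fingers at (210,175) and (308,175) straddling the grip at (270,215), aligned across it. Next I'll descend and close.

Request:
carry_out:
  plan:
    - [[0,0.001,-0.015,0,0,0,1],[0,0.001,-0.03,0,0,0,1],[0,0.001,-0.045,0,0,0,1],[0,0.001,-0.058,0,0,0,1],[0,0.001,-0.067,0,0,0,1]]

```text
time_s: 1.87
eef_pos: [0.4366, -0.3074, 0.064]
eef_rot: [0.0, 0.995, 0.104, 0.0]
wrist_force: [0.3, 0.3, -0.3]
opening: 0.999
grasp_force: 0.0
```

Request:
carry_out:
  plan:
    - [[0,0,0,0,0,0,0.6],[0,0,0,0,0,0,0.3],[0,0,0,0,0,0,0],[0,0,0,0,0,0,0],[0,0,0,0,0,0,0]]

```text
time_s: 2.28
eef_pos: [0.4373, -0.3074, 0.0652]
eef_rot: [0.001, 0.995, 0.105, 0.001]
wrist_force: [-0.2, -0.4, 0.3]
opening: 0.299
grasp_force: 0.0
```

Request:
carry_out:
  plan:
    - [[0,0,0,0,0,0,0],[0,0,0,0,0,0,0],[0,0,0,0,0,0,0],[0,0,0,0,0,0,0],[0,0,0,0,0,0,0]]

```text
time_s: 2.7
eef_pos: [0.4373, -0.3074, 0.0653]
eef_rot: [0.001, 0.994, 0.105, 0.0]
wrist_force: [-1.1, 0.2, 5.3]
opening: 0.253
grasp_force: 59.7
```

Request:
carry_out:
  plan:
    - [[0,0,0.015,0,0,0,0],[0,0,0.04,0,0,0,0],[0,0,0.075,0,0,0,0],[0,0,0.11,0,0,0,0],[0,0,0.14,0,0,0,0]]

```text
time_s: 3.12
eef_pos: [0.4366, -0.3066, 0.2058]
eef_rot: [-0.0, 0.994, 0.105, -0.0]
wrist_force: [0.8, -1.5, -2.7]
opening: 0.244
grasp_force: 59.2
```

Request:
carry_out:
  plan:
    - [[0.005,0.018,0,0,0,-0.03,0],[0.012,0.045,0,0,0,-0.08,0],[0.022,0.08,0,0,0,-0.14,0],[0.031,0.115,0,0,0,-0.2,0],[0.04,0.15,0,0,0,-0.26,0]]

```text
time_s: 3.53
eef_pos: [0.4764, -0.1552, 0.2037]
eef_rot: [-0.0, 1.0, -0.027, -0.0]
wrist_force: [0.1, 0.6, -3.8]
opening: 0.25
grasp_force: 59.3
```

Request:
carry_out:
  plan:
    - [[0.01,0.035,0,0,0,-0.02,0],[0.02,0.075,0,0,0,-0.042,0],[0.03,0.115,0,0,0,-0.042,0],[0.04,0.155,0,0,0,-0.042,0],[0.05,0.19,0,0,0,-0.042,0]]

```text
time_s: 3.95
eef_pos: [0.5262, 0.0358, 0.2037]
eef_rot: [-0.0, 0.999, -0.046, -0.001]
wrist_force: [1.6, -0.1, -3.4]
opening: 0.25
grasp_force: 59.2
```

Request:
carry_out:
  plan:
    - [[0.005,0.022,0,0,0,0,0],[0.008,0.0335,0,0,0,0,0],[0.008,0.0335,0,0,0,0,0],[0.008,0.0335,0,0,0,0,0],[0.008,0.0335,0,0,0,0,0]]

```text
time_s: 4.37
eef_pos: [0.5344, 0.0656, 0.2039]
eef_rot: [0.0, 0.999, -0.046, -0.0]
wrist_force: [-0.2, -0.3, -3.4]
opening: 0.248
grasp_force: 59.4
```

```bash
python3 - <<'E'
from h import *
o=get_obs();print(o['eef_pos'],o['eef_rot'],np.degrees(2*np.arctan2(o['eef_rot'][2],o['eef_rot'][1])),o['q'],o['wrist_force'])
c=camera('scene');P=cloud(c);save(c,'scene2.png')
a=c['pixels'][60:270,190:420,::-1];cv2.imwrite('pics/crop2.png',cv2.convertScaleAbs(cv2.resize(a,None,fx=2.7,fy=2.7,interpolation=2),alpha=1.2))
E
```

```text
[0.53442059 0.06560018 0.20388495] [ 2.85207474e-04  9.98921571e-01 -4.64264786e-02 -4.42829626e-04] -5.321996321800903 [-9.80550475e-02  1.26592812e-01  1.72622953e+00 -6.40497138e-04
  1.28962542e+00  1.56580563e+00] [-0.2387329  -0.26649669 -3.3946004 ]
```

View pics/crop2.png

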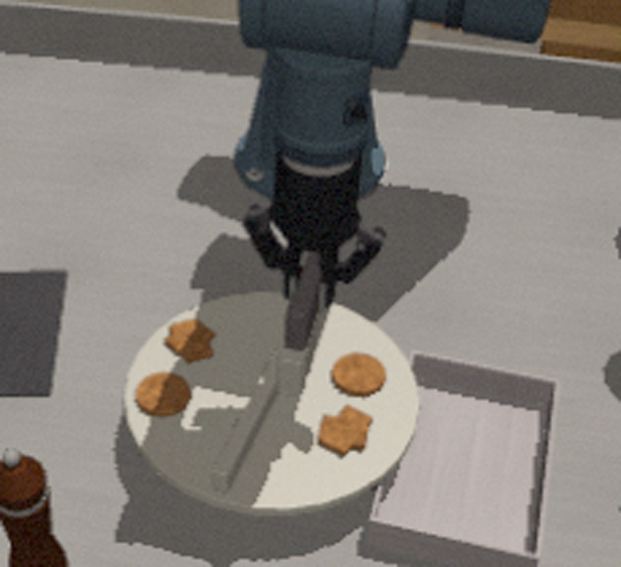

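The crop shows the scraper held upright above the pan side of the bar, with both near crackers at (358,374) and (345,430) still between it and the pan. I'll lower it and scrape.

Request:
carry_out:
  plan:
    - [[0,0,-0.015,0,0,0,0],[0,0,-0.035,0,0,0,0],[0,0,-0.055,0,0,0,0],[0,0,-0.068,0,0,0,0],[0,0,-0.0725,0,0,0,0]]

```text
time_s: 4.83
eef_pos: [0.5329, 0.0653, 0.1294]
eef_rot: [0.0, 0.999, -0.047, -0.002]
wrist_force: [-6.5, 0.4, 9.9]
opening: 0.248
grasp_force: 61.4
```

Request:
carry_out:
  plan:
    - [[0,0.003,0,0,0,0,0],[0.001,0.01,0,0,0,0,0],[0.002,0.02,0,0,0,0,0],[0.003,0.03,0,0,0,0,0],[0.004,0.041,0,0,0,0,0]]

```text
time_s: 5.25
eef_pos: [0.5395, 0.1088, 0.1327]
eef_rot: [-0.0, 0.999, -0.046, 0.001]
wrist_force: [-0.5, 0.3, -2.9]
opening: 0.251
grasp_force: 59.5
```

Request:
carry_out:
  plan:
    - [[0.001,0.011,0,0,0,0,0],[0.002,0.023,0,0,0,0,0],[0.003,0.035,0,0,0,0,0],[0.004,0.047,0,0,0,0,0],[0.005,0.059,0,0,0,0,0]]

```text
time_s: 5.67
eef_pos: [0.5437, 0.1682, 0.1317]
eef_rot: [-0.0, 0.999, -0.046, -0.0]
wrist_force: [-0.6, -0.0, -2.4]
opening: 0.251
grasp_force: 59.5
```

Request:
carry_out:
  plan:
    - [[0.001,0.012,0,0,0,0,0],[0.002,0.024,0,0,0,0,0],[0.003,0.033,0,0,0,0,0],[0.003,0.036,0,0,0,0,0],[0.003,0.036,0,0,0,0,0]]

```text
time_s: 6.08
eef_pos: [0.5467, 0.2035, 0.1317]
eef_rot: [0.0, 0.999, -0.045, -0.0]
wrist_force: [0.1, 0.6, -3.4]
opening: 0.252
grasp_force: 59.3
```

```bash
cat >> h.py <<'E'
C=np.array([.532,.032]);ex=np.array([.9957,-.092]);ey=np.array([.092,.9957])
def crackers():
    for n in('top','scene'):
        c=camera(n);P=cloud(c);hsv=cv2.cvtColor(c['pixels'],cv2.COLOR_RGB2HSV)
        m=((hsv[...,1]>90)&(hsv[...,0]<25)&(P[...,0]>.35)&(P[...,0]<.75)&(P[...,1]>-.15)&(P[...,1]<.36)&(P[...,2]<.1)).astype(np.uint8)
        k,l,s,ce=cv2.connectedComponentsWithStats(m)
        for i in range(1,k):
            if s[i,4]>40:
                z=np.median(P[l==i][:,2]);w=onplane(c,ce[i],z)[0][:2]-C;print(n,ce[i].round(),s[i,4],'stand xy',np.round([w@ex,w@ey],3),'z',z.round(3))
        near=np.hypot(P[...,0]-C[0],P[...,1]-C[1])<.155
        bp=P[near&(abs(P[...,2]-.1)<.006)&(hsv[...,1]<60)][:,:2].astype(np.float32)
        if len(bp)>50:
            v=cv2.fitLine(bp,cv2.DIST_HUBER,0,.01,.01).ravel();print(' bar',len(bp),np.degrees(np.arctan2(v[1],v[0])),v[2:])
        save(c,n+'_l.png')
    o=get_obs();print(o['time_s'],o['eef_pos'],'yaw',np.degrees(2*np.arctan2(o['eef_rot'][2],o['eef_rot'][1])),'q6',o['q'][5],o['wrist_force'].round(1))
E
python3 -c "
from h import *
crackers()
a=cv2.imread('pics/scene_l.png')[100:290,190:420];cv2.imwrite('pics/crop3.png',cv2.resize(a,None,fx=2.7,fy=2.7,interpolation=2))"
```

```text
top [305. 208.] 235 stand xy [ 0.044 -0.108] z 0.079
top [302. 234.] 209 stand xy [-0.043 -0.106] z 0.079
 bar 519 -10.567229 [0.5293049  0.03431534]
scene [260. 186.] 199 stand xy [-0.039 -0.106] z 0.08
scene [250. 206.] 252 stand xy [ 0.048 -0.109] z 0.08
scene [362. 245.] 251 stand xy [0.047 0.224] z 0.016
 bar 508 -10.635365 [0.5462721  0.02781195]
6.1833 [0.54670174 0.2024577  0.13166426] yaw -5.270723894782111 q6 1.814307760132209 [ 0.5 -0.2 -3.4]
```

View pics/crop3.png

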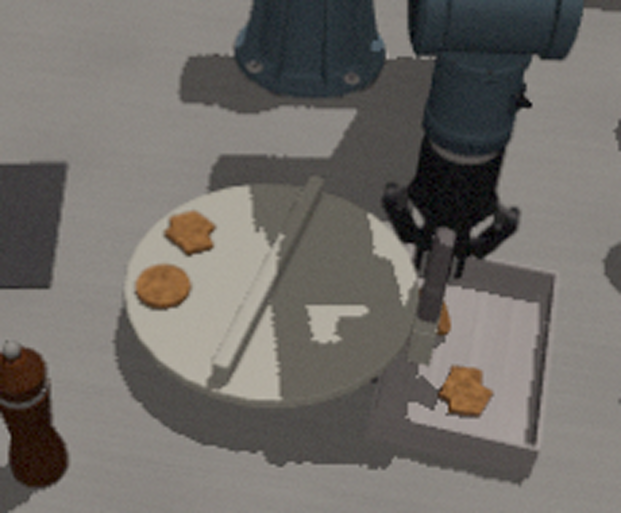

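Both near crackers are now in the pan, at (440,318) and (465,390) in the crop, and the board hasn't moved. I'll slide back to the bar's near end and work out the arc for the turn.

Request:
carry_out:
  plan:
    - [[-0.01,-0.017,0.004,0,0,-0.02,0],[-0.028,-0.048,0.004,0,0,-0.05,0],[-0.047,-0.081,0.004,0,0,-0.08,0],[-0.065,-0.113,0.004,0,0,-0.093,0],[-0.076,-0.131,0.004,0,0,-0.093,0]]

```text
time_s: 6.6
eef_pos: [0.4687, 0.0688, 0.1355]
eef_rot: [0.001, 0.996, -0.094, -0.001]
wrist_force: [1.3, 0.6, -2.9]
opening: 0.248
grasp_force: 59.8
```

Request:
carry_out:
  plan:
    - [[-0.001,-0.002,0,0,0,0,0],[-0.001,-0.002,0,0,0,0,0],[-0.001,-0.002,0,0,0,0,0],[-0.001,-0.002,0,0,0,0,0],[-0.001,-0.002,0,0,0,0,0]]

```text
time_s: 7.02
eef_pos: [0.4703, 0.0703, 0.1359]
eef_rot: [-0.0, 0.996, -0.092, 0.0]
wrist_force: [-0.2, 0.3, -2.9]
opening: 0.252
grasp_force: 59.9
```

```bash
python3 - <<'E'
from h import *
o=get_obs();print(o['eef_pos'],np.degrees(2*np.arctan2(o['eef_rot'][2],o['eef_rot'][1])),o['wrist_force'])
b=np.radians(-10.6);th=[0,1,3,6,10,15]+list(range(21,162,6))+[164.5,169,173,176.5,179.5,182,184,184]
def pos(t,n):
    a=b+np.radians(t);return C-.068*np.array([np.cos(a),np.sin(a)])+n*np.array([-np.sin(a),np.cos(a)])
cur=np.r_[pos(0,.026),0]
print(pos(0,.026),len(th))
rows=[np.r_[pos(t,max(.021,.026-.001*t)),np.radians(t)] for t in th[1:]]
for i in range(0,len(rows),5):
    out=[np.round(r-cur,3) for r in rows[i:i+5]];print([[x[0],x[1],0,0,0,x[2],0] for x in out] .__repr__().replace('np.float64(','').replace(')',''));cur=cur+out[-1]
E
```

```text
[0.47029753 0.07027129 0.1358878 ] -10.555509321288483 [-0.23542475  0.26962036 -2.87557412]
[0.46994313 0.07006501] 38
[[-0.001, -0.002, 0, 0, 0, 0.017, 0], [-0.002, -0.006, 0, 0, 0, 0.052, 0], [-0.004, -0.012, 0, 0, 0, 0.105, 0], [-0.006, -0.016, 0, 0, 0, 0.175, 0], [-0.007, -0.022, 0, 0, 0, 0.262, 0]]
[[-0.002, -0.008, 0, 0, 0, 0.105, 0], [-0.002, -0.015, 0, 0, 0, 0.209, 0], [-0.002, -0.023, 0, 0, 0, 0.314, 0], [-0.001, -0.03, 0, 0, 0, 0.419, 0], [0.001, -0.037, 0, 0, 0, 0.523, 0]]
[[0.003, -0.007, 0, 0, 0, 0.105, 0], [0.006, -0.014, 0, 0, 0, 0.21, 0], [0.01, -0.02, 0, 0, 0, 0.315, 0], [0.015, -0.026, 0, 0, 0, 0.419, 0], [0.02, -0.031, 0, 0, 0, 0.524, 0]]
[[0.005, -0.005, 0, 0, 0, 0.105, 0], [0.012, -0.009, 0, 0, 0, 0.209, 0], [0.018, -0.013, 0, 0, 0, 0.314, 0], [0.025, -0.015, 0, 0, 0, 0.419, 0], [0.032, -0.017, 0, 0, 0, 0.524, 0]]
[[0.008, -0.002, 0, 0, 0, 0.104, 0], [0.015, -0.002, 0, 0, 0, 0.209, 0], [0.023, -0.002, 0, 0, 0, 0.314, 0], [0.03, -0.001, 0, 0, 0, 0.418, 0], [0.037, 0.001, 0, 0, 0, 0.523, 0]]
[[0.007, 0.003, 0, 0, 0, 0.105, 0], [0.014, 0.006, 0, 0, 0, 0.21, 0], [0.02, 0.01, 0, 0, 0, 0.314, 0], [0.026, 0.014, 0, 0, 0, 0.419, 0], [0.031, 0.019, 0, 0, 0, 0.515, 0]]
[[0.004, 0.004, 0, 0, 0, 0.079, 0], [0.007, 0.008, 0, 0, 0, 0.148, 0], [0.009, 0.012, 0, 0, 0, 0.21, 0], [0.011, 0.015, 0, 0, 0, 0.262, 0], [0.012, 0.018, 0, 0, 0, 0.305, 0]]
[[0.001, 0.002, 0, 0, 0, 0.035, 0], [0.001, 0.002, 0, 0, 0, 0.035, 0]]
```

Request:
carry_out:
  plan:
    - [[-0.001,-0.002,0,0,0,0.017,0],[-0.002,-0.006,0,0,0,0.052,0],[-0.004,-0.012,0,0,0,0.105,0],[-0.006,-0.016,0,0,0,0.175,0],[-0.007,-0.022,0,0,0,0.262,0]]

```text
time_s: 7.43
eef_pos: [0.4625, 0.0486, 0.1356]
eef_rot: [-0.001, 0.999, 0.041, -0.0]
wrist_force: [-0.1, 2.5, -2.9]
opening: 0.251
grasp_force: 60.1
```

Request:
carry_out:
  plan:
    - [[-0.002,-0.008,0,0,0,0.105,0],[-0.002,-0.015,0,0,0,0.209,0],[-0.002,-0.023,0,0,0,0.314,0],[-0.001,-0.03,0,0,0,0.419,0],[0.001,-0.037,0,0,0,0.523,0]]

```text
time_s: 7.85
eef_pos: [0.4633, 0.0113, 0.1354]
eef_rot: [-0.001, 0.954, 0.299, -0.001]
wrist_force: [-0.8, 0.9, -1.6]
opening: 0.248
grasp_force: 60.1
```

```bash
python3 -c "
from h import *
crackers()"
```

```text
top [288. 187.] 228 stand xy [ 0.108 -0.046] z 0.079
top [207. 202.] 194 stand xy [0.044 0.225] z 0.016
top [304. 207.] 188 stand xy [ 0.044 -0.105] z 0.08
top [219. 236.] 139 stand xy [-0.07   0.166] z 0.037
 bar 177 34.59871 [0.59461606 0.07445439]
scene [349. 208.] 168 stand xy [-0.068  0.167] z 0.031
scene [251. 207.] 237 stand xy [ 0.051 -0.104] z 0.08
scene [265. 227.] 302 stand xy [ 0.113 -0.043] z 0.08
scene [362. 245.] 250 stand xy [0.047 0.224] z 0.017
 bar 599 35.71052 [0.5038341  0.00973676]
7.95 [0.46344476 0.01071583 0.13550639] yaw 34.48108921374721 q6 0.7349058098146309 [-1.7  2.7 -2. ]
```

The turn is working: the bar is at 35° and both crackers are riding along. I'll continue.

Request:
carry_out:
  plan:
    - [[0.003,-0.007,0,0,0,0.105,0],[0.006,-0.014,0,0,0,0.21,0],[0.01,-0.02,0,0,0,0.315,0],[0.015,-0.026,0,0,0,0.419,0],[0.02,-0.031,0,0,0,0.524,0]]

```text
time_s: 8.37
eef_pos: [0.4831, -0.0198, 0.1352]
eef_rot: [-0.001, 0.846, 0.534, -0.001]
wrist_force: [-2.1, 0.5, -1.6]
opening: 0.247
grasp_force: 60.1
```

Request:
carry_out:
  plan:
    - [[0.005,-0.005,0,0,0,0.105,0],[0.012,-0.009,0,0,0,0.209,0],[0.018,-0.013,0,0,0,0.314,0],[0.025,-0.015,0,0,0,0.419,0],[0.032,-0.017,0,0,0,0.524,0]]

```text
time_s: 8.78
eef_pos: [0.5153, -0.0371, 0.1352]
eef_rot: [-0.001, 0.679, 0.735, -0.001]
wrist_force: [-2.0, -0.2, -2.0]
opening: 0.249
grasp_force: 60.1
```

Request:
carry_out:
  plan:
    - [[0.008,-0.002,0,0,0,0.104,0],[0.015,-0.002,0,0,0,0.209,0],[0.023,-0.002,0,0,0,0.314,0],[0.03,-0.001,0,0,0,0.418,0],[0.037,0.001,0,0,0,0.523,0]]

```text
time_s: 9.2
eef_pos: [0.5525, -0.0361, 0.1352]
eef_rot: [-0.001, 0.466, 0.885, -0.001]
wrist_force: [-1.4, -1.0, -2.9]
opening: 0.254
grasp_force: 60.1
```

Request:
carry_out:
  plan:
    - [[0.007,0.003,0,0,0,0.105,0],[0.014,0.006,0,0,0,0.21,0],[0.02,0.01,0,0,0,0.314,0],[0.026,0.014,0,0,0,0.419,0],[0.031,0.019,0,0,0,0.515,0]]

```text
time_s: 9.62
eef_pos: [0.5837, -0.017, 0.1352]
eef_rot: [-0.001, 0.225, 0.974, -0.0]
wrist_force: [-1.6, -1.4, -3.7]
opening: 0.249
grasp_force: 60.1
```

Request:
carry_out:
  plan:
    - [[0.004,0.004,0,0,0,0.079,0],[0.007,0.008,0,0,0,0.148,0],[0.009,0.012,0,0,0,0.21,0],[0.011,0.015,0,0,0,0.262,0],[0.012,0.018,0,0,0,0.305,0]]

```text
time_s: 10.03
eef_pos: [0.596, 0.0011, 0.1354]
eef_rot: [-0.0, 0.075, 0.997, -0.0]
wrist_force: [0.8, -1.2, -3.7]
opening: 0.253
grasp_force: 60.1
```

```bash
python3 -c "
from h import *
crackers()"
```

```text
top [207. 202.] 195 stand xy [0.043 0.225] z 0.016
top [238. 201.] 148 stand xy [0.045 0.112] z 0.079
top [233. 228.] 128 stand xy [-0.044  0.119] z 0.08
top [219. 236.] 138 stand xy [-0.07   0.166] z 0.036
 bar 95 -7.647379 [0.55883354 0.03040251]
scene [330. 199.] 248 stand xy [-0.041  0.107] z 0.08
scene [349. 209.] 166 stand xy [-0.067  0.168] z 0.032
scene [324. 221.] 252 stand xy [0.045 0.106] z 0.08
scene [362. 245.] 251 stand xy [0.047 0.224] z 0.017
 bar 463 -9.015537 [0.56425345 0.02548416]
10.1333 [0.59601942 0.00126379 0.13548885] yaw 171.31029072144875 q6 -1.6154031321567401 [-0.1 -1.8 -3.9]
```

The bar is 3° short of square, the half-b crackers face the pan, and the first two are still in it. I'll hop over the bar and scrape.

Request:
carry_out:
  plan:
    - [[0.001,-0.004,0,0,0,0,0],[0.001,-0.004,0.01,0,0,0,0],[0.001,-0.004,0.028,0,0,0,0],[0.001,-0.004,0.046,0,0,0,0],[0.001,-0.004,0.055,0,0,0,0]]

```text
time_s: 10.55
eef_pos: [0.598, -0.0037, 0.1939]
eef_rot: [0.002, 0.076, 0.997, -0.0]
wrist_force: [0.8, 0.4, -2.4]
opening: 0.251
grasp_force: 60.2
```

Request:
carry_out:
  plan:
    - [[-0.01,0.013,0,0,0,0.01,0],[-0.025,0.03,0,0,0,0.03,0],[-0.043,0.053,0,0,0,0.06,0],[-0.057,0.07,0,0,0,0.06,0],[-0.061,0.075,0,0,0,0.06,0]]

```text
time_s: 10.97
eef_pos: [0.5336, 0.074, 0.1908]
eef_rot: [-0.001, 0.045, 0.999, 0.001]
wrist_force: [-0.5, 0.2, -2.4]
opening: 0.248
grasp_force: 60.1
```

Request:
carry_out:
  plan:
    - [[0,0,0,0,0,0,0],[0,0,-0.015,0,0,0,0],[0,0,-0.035,0,0,0,0],[0,0,-0.052,0,0,0,0],[0,0,-0.058,0,0,0,0]]

```text
time_s: 11.38
eef_pos: [0.535, 0.0708, 0.1305]
eef_rot: [-0.002, 0.046, 0.999, -0.0]
wrist_force: [-0.6, -0.2, -3.5]
opening: 0.252
grasp_force: 60.0
```

```bash
python3 -c "
from h import *
crackers()"
```

```text
top [207. 202.] 193 stand xy [0.044 0.225] z 0.016
top [236. 229.] 233 stand xy [-0.046  0.107] z 0.079
scene [330. 199.] 246 stand xy [-0.042  0.107] z 0.08
scene [349. 209.] 167 stand xy [-0.067  0.167] z 0.032
scene [324. 221.] 254 stand xy [0.045 0.106] z 0.08
scene [362. 245.] 251 stand xy [0.047 0.224] z 0.016
 bar 413 -6.598579 [0.5966619  0.02284711]
11.4833 [0.53537631 0.07092726 0.13164425] yaw 174.7246193689308 q6 -1.5666836856149375 [ 0.4  0.4 -3. ]
```

Request:
carry_out:
  plan:
    - [[0,0.004,0,0,0,0,0],[0.001,0.013,0,0,0,0,0],[0.002,0.023,0,0,0,0,0],[0.003,0.034,0,0,0,0,0],[0.004,0.046,0,0,0,0,0]]

```text
time_s: 11.9
eef_pos: [0.5403, 0.119, 0.1336]
eef_rot: [0.001, 0.045, 0.999, 0.0]
wrist_force: [0.0, -1.2, -3.4]
opening: 0.249
grasp_force: 60.2
```

Request:
carry_out:
  plan:
    - [[0.001,0.014,0,0,0,0,0],[0.003,0.03,0,0,0,0,0],[0.005,0.048,0,0,0,0,0],[0.007,0.067,0,0,0,0,0],[0.009,0.085,0,0,0,0,0]]

```text
time_s: 12.32
eef_pos: [0.5487, 0.205, 0.1331]
eef_rot: [0.0, 0.045, 0.999, 0.0]
wrist_force: [1.1, -0.3, -2.5]
opening: 0.253
grasp_force: 60.2
```

Request:
carry_out:
  plan:
    - [[0.001,0.005,0,0,0,0,0],[0.001,0.006,0,0,0,0,0],[0.001,0.006,0,0,0,0,0],[0.001,0.006,0,0,0,0,0],[0.001,0.006,0,0,0,0,0]]

```text
time_s: 12.73
eef_pos: [0.5497, 0.208, 0.1328]
eef_rot: [-0.0, 0.046, 0.999, -0.0]
wrist_force: [-0.8, -0.2, -3.6]
opening: 0.248
grasp_force: 60.1
```

```bash
python3 -c "
from h import *
crackers()
a=cv2.imread('pics/scene_l.png')[100:290,190:420];cv2.imwrite('pics/crop4.png',cv2.resize(a,None,fx=2.7,fy=2.7,interpolation=2))"
```

```text
bar 520 -8.22092 [0.5302526  0.03410605]
scene [356. 219.] 64 stand xy [-0.042  0.194] z 0.022
scene [355. 243.] 424 stand xy [0.046 0.204] z 0.018
 bar 507 -8.282627 [0.5450606  0.02851766]
12.8333 [0.54981431 0.20790405 0.13280663] yaw 174.73919249014114 q6 -1.3190899681307404 [-1.1 -0.7 -1.9]
```

View pics/crop4.png

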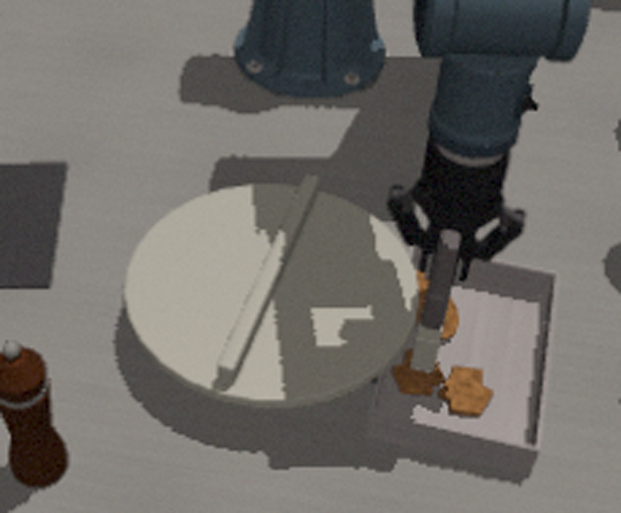

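All four crackers appear to be in the pan. I'll lift clear and carry the scraper back, checking the pan on the way.

Request:
carry_out:
  plan:
    - [[0,0,0.012,0,0,0,0],[0,0,0.03,0,0,0,0],[0,0,0.05,0,0,0,0],[0,0,0.065,0,0,0,0],[0,-0.01,0.075,0,0,0,0]]

```text
time_s: 13.25
eef_pos: [0.5508, 0.1994, 0.211]
eef_rot: [0.002, 0.045, 0.999, 0.001]
wrist_force: [0.5, -0.7, -2.5]
opening: 0.25
grasp_force: 60.2
```

Request:
carry_out:
  plan:
    - [[-0.006,-0.025,0,0,0,0.03,0],[-0.013,-0.06,0,0,0,0.06,0],[-0.022,-0.098,0,0,0,0.09,0],[-0.03,-0.136,0,0,0,0.12,0],[-0.038,-0.174,0,0,0,0.15,0]]

```text
time_s: 13.67
eef_pos: [0.5108, 0.0225, 0.2082]
eef_rot: [0.0, -0.03, 1.0, -0.0]
wrist_force: [0.8, -0.7, -3.5]
opening: 0.25
grasp_force: 60.1
```

Request:
carry_out:
  plan:
    - [[-0.008,-0.038,0,0,0,0.03,0],[-0.017,-0.076,0,0,0,0.06,0],[-0.025,-0.114,0,0,0,0.09,0],[-0.033,-0.152,0,0,0,0.12,0],[-0.042,-0.19,0,0,0,0.152,0]]

```text
time_s: 14.08
eef_pos: [0.4685, -0.1678, 0.2084]
eef_rot: [0.0, -0.106, 0.994, -0.0]
wrist_force: [0.7, -0.2, -3.2]
opening: 0.247
grasp_force: 60.2
```

Request:
carry_out:
  plan:
    - [[-0.008,-0.037,0,0,0,0,0],[-0.016,-0.074,0,0,0,0,0],[-0.024,-0.107,0,0,0,0,0],[-0.031,-0.132,0,0,0,0,0],[-0.034,-0.143,0,0,0,0,0]]

```text
time_s: 14.5
eef_pos: [0.4338, -0.3124, 0.2083]
eef_rot: [-0.0, -0.104, 0.995, -0.001]
wrist_force: [0.2, 0.3, -2.7]
opening: 0.248
grasp_force: 60.2
```

```bash
python3 -c "
from h import *
crackers()
a=cv2.imread('pics/scene_l.png')[160:290,290:420];b=cv2.imread('pics/top_l.png')[160:290,160:290];cv2.imwrite('pics/crop5.png',cv2.resize(cv2.hconcat([a,b]),None,fx=3,fy=3,interpolation=2))"
```

```text
top [212. 203.] 331 stand xy [0.041 0.206] z 0.019
top [217. 231.] 250 stand xy [-0.056  0.173] z 0.037
 bar 519 -8.231698 [0.5299261  0.03410714]
scene [351. 213.] 301 stand xy [-0.048  0.175] z 0.034
scene [354. 241.] 488 stand xy [0.043 0.2  ] z 0.018
 bar 510 -8.316149 [0.54578394 0.02832151]
14.6 [ 0.43452017 -0.31054416  0.20802784] yaw 191.8901098867207 q6 -2.6208887802770993 [ 0.3  0.1 -2.2]
```

View pics/crop5.png

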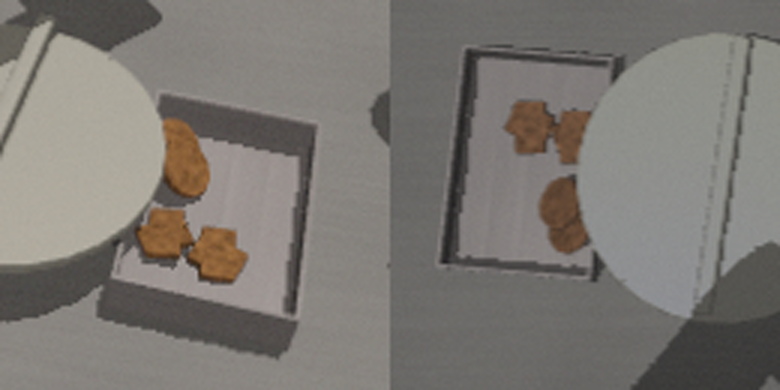

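The crop shows the two broken pieces flat in the pan at (165,235) and (217,255). The two round ones overlap by the near wall at (185,155). I'll check their heights and whether they're at rest.

```bash
python3 - <<'E'
from h import *
for n in('scene','top'):
    c=camera(n);P=cloud(c);hsv=cv2.cvtColor(c['pixels'],cv2.COLOR_RGB2HSV)
    m=(hsv[...,1]>90)&(hsv[...,0]<25)&(P[...,0]>.35)&(P[...,0]<.75)&(P[...,1]>.1)&(P[...,1]<.36)&(P[...,2]<.1)
    d=P[m];s=np.c_[(d[:,:2]-C)@ex,(d[:,:2]-C)@ey,d[:,2]];s=s[s[:,0]<0]
    print(n,'ext',s.min(0).round(3),s.max(0).round(3))
    for x0 in np.arange(-.11,0,.015):
        print(round(x0+.0075,3),[ (round(y0+.0075,3),round(float(np.median(q)),3)) for y0 in np.arange(.13,.24,.015) if len(q:=s[(s[:,0]>=x0)&(s[:,0]<x0+.015)&(s[:,1]>=y0)&(s[:,1]<y0+.015)][:,2])>2])
E
```

```text
scene ext [-0.122  0.147  0.006] [-0.012  0.203  0.051]
-0.103 []
-0.088 [(np.float64(0.153), 0.046), (np.float64(0.168), 0.036), (np.float64(0.183), 0.028)]
-0.073 [(np.float64(0.153), 0.043), (np.float64(0.168), 0.037), (np.float64(0.183), 0.034)]
-0.058 [(np.float64(0.153), 0.046), (np.float64(0.168), 0.043), (np.float64(0.183), 0.034), (np.float64(0.198), 0.025)]
-0.042 [(np.float64(0.153), 0.047), (np.float64(0.168), 0.04), (np.float64(0.183), 0.031), (np.float64(0.198), 0.02)]
-0.028 [(np.float64(0.153), 0.043), (np.float64(0.168), 0.037), (np.float64(0.183), 0.028), (np.float64(0.198), 0.019)]
-0.013 [(np.float64(0.168), 0.032), (np.float64(0.183), 0.024)]
0.002 []
top ext [-0.094  0.145  0.016] [-0.017  0.202  0.053]
-0.103 []
-0.088 [(np.float64(0.153), 0.046), (np.float64(0.168), 0.038), (np.float64(0.183), 0.028)]
-0.073 [(np.float64(0.153), 0.045), (np.float64(0.168), 0.036), (np.float64(0.183), 0.032)]
-0.058 [(np.float64(0.153), 0.043), (np.float64(0.168), 0.043), (np.float64(0.183), 0.036), (np.float64(0.198), 0.028)]
-0.042 [(np.float64(0.168), 0.043), (np.float64(0.183), 0.033), (np.float64(0.198), 0.024)]
-0.028 [(np.float64(0.168), 0.039), (np.float64(0.183), 0.03), (np.float64(0.198), 0.021)]
-0.013 [(np.float64(0.183), 0.028)]
0.002 []
```

The round ones lean stably on the near wall. Their tops are about 0.04 high and their centres sit about 50 mm from the pan's middle line, so all four are below the rim. I'll set the scraper down.

Request:
carry_out:
  plan:
    - [[0,-0.001,-0.02,0,0,0,0],[0.001,-0.002,-0.05,0,0,0,0],[0.001,-0.003,-0.08,0,0,0,0],[0.001,-0.003,-0.11,0,0,0,0],[0.001,-0.003,-0.13,0,0,0,0]]

```text
time_s: 15.12
eef_pos: [0.4362, -0.3084, 0.0752]
eef_rot: [-0.001, -0.106, 0.994, 0.002]
wrist_force: [-0.2, 1.5, -2.4]
opening: 0.252
grasp_force: 59.9
```

Request:
carry_out:
  plan:
    - [[0,0,-0.004,0,0,0,0],[0,0,-0.007,0,0,0,0],[0,0,-0.0095,0,0,0,0],[0,0,-0.011,0,0,0,0],[0,0,-0.011,0,0,0,0]]

```text
time_s: 15.53
eef_pos: [0.4376, -0.3119, 0.0681]
eef_rot: [0.001, -0.106, 0.994, -0.001]
wrist_force: [0.1, -0.5, -3.7]
opening: 0.249
grasp_force: 60.1
```

Not in contact yet (the wrist still carries the weight), so I'll lower a bit more.

Request:
carry_out:
  plan:
    - [[0,0,-0.001,0,0,0,0],[0,0,-0.002,0,0,0,0],[0,0,-0.003,0,0,0,0],[0,0,-0.003,0,0,0,0],[0,0,-0.003,0,0,0,0]]

```text
time_s: 15.95
eef_pos: [0.4373, -0.312, 0.0653]
eef_rot: [0.0, -0.105, 0.994, -0.001]
wrist_force: [-1.5, 1.0, 7.2]
opening: 0.251
grasp_force: 61.4
```

Contact (+7 N). Release and retreat.

Request:
carry_out:
  plan:
    - [[0,0,0,0,0,0,0.35],[0,0,0,0,0,0,0.6],[0,0,0,0,0,0,1],[0,0,0,0,0,0,1],[0,0,0,0,0,0,1]]

```text
time_s: 16.37
eef_pos: [0.4368, -0.3114, 0.0638]
eef_rot: [0.0, -0.105, 0.994, -0.0]
wrist_force: [-0.3, 0.3, 0.5]
opening: 0.898
grasp_force: 0.0
```

Request:
carry_out:
  plan:
    - [[0,0,0,0,0,0,1],[0,0,0,0,0,0,1],[0,0,0.01,0,0,0,1],[0,0,0.025,0,0,0,1],[0,0,0.045,0,0,0,1]]

```text
time_s: 16.78
eef_pos: [0.436, -0.3105, 0.1086]
eef_rot: [-0.001, -0.105, 0.994, 0.001]
wrist_force: [0.4, -0.0, -0.5]
opening: 1.001
grasp_force: 0.0
```

Request:
carry_out:
  plan:
    - [[0,0,0.025,0,0,0,1],[0,0,0.055,0,0,0,1],[0,0,0.085,0,0,0,1],[0,0,0.1,0,0,0,1],[0,0,0.1,0,0,0,1]]

```text
time_s: 17.2
eef_pos: [0.4387, -0.3133, 0.2143]
eef_rot: [0.003, -0.105, 0.994, -0.004]
wrist_force: [0.9, -0.7, 0.7]
opening: 1.0
grasp_force: 0.0
```

```bash
python3 - <<'E'
from h import *
crackers()
c=camera('scene');P=cloud(c)
X,Y,Z=P[...,0],P[...,1],P[...,2]
p=P[(X>.3)&(X<.55)&(Y>-.4)&(Y<-.24)&(Z>.094)&(Z<.108)];rc=cv2.minAreaRect(p[:,:2].astype(np.float32));print(rc,np.median(p[:,2]),get_obs()['opening'])
a=c['pixels'][90:240,100:330,::-1];cv2.imwrite('pics/crop6.png',cv2.resize(a,None,fx=3,fy=3,interpolation=2))
E
```

```text
top [212. 203.] 331 stand xy [0.041 0.207] z 0.018
top [217. 232.] 252 stand xy [-0.056  0.173] z 0.037
 bar 522 -8.276141 [0.52999455 0.03401374]
scene [351. 213.] 301 stand xy [-0.049  0.175] z 0.033
scene [354. 241.] 486 stand xy [0.043 0.2  ] z 0.018
 bar 506 -8.249693 [0.54767895 0.0280471 ]
17.3 [ 0.4369787  -0.31155014  0.20972893] yaw 192.10491295241766 q6 -2.6227212712774173 [ 0.2  0.4 -1.6]
((0.4452434480190277, -0.3121453821659088), (0.11454269289970398, 0.022150427103042603), 11.507156372070312) 0.09994544013296047 0.9995030424201682
```

View pics/crop6.png

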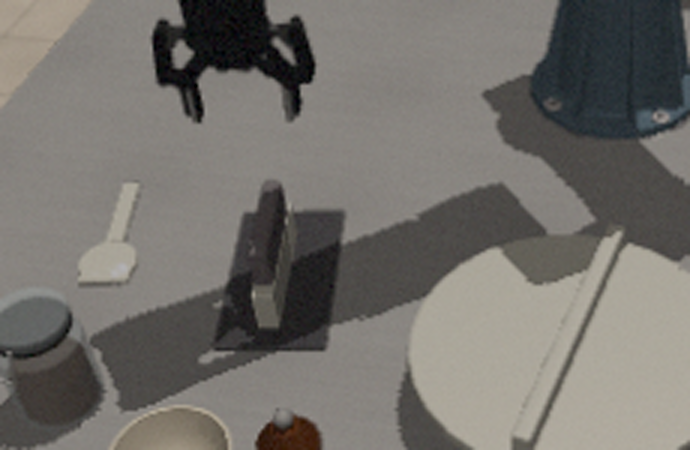

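The crop shows the scraper standing upright at (270,255) on its plate, with the gripper clear above it. The scoop, jar, mill and bowl in view haven't moved. I'm handing the job in.

```bash
python3 -c "
from h import *
print(hand_in())"
```

```text
the job is handed in; nothing more can be done
None
```

The job is handed in, with no verdict returned: my last measurements show all four crackers in the pan below its rim (two leaning on the near wall), the board turned within about 3° of half way, and the scraper upright and released on its plate.

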